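# Fit a blade cassette in the hand slicer and snap its clamp

## Task

Take the slicing cassette, the one with the flat grip tab, out of the stand, lower it upright into the grooved posts of the hand slicer and bed it fully home on its seat with a firm push of about 20 N, not much more. Then push the toggle clamp's handle down past its centre so that it snaps over onto its stop and holds the cassette, without forcing it against the stop, and let go. Leave the other things where they are.

Things in the scene. Friction and masses are not known exactly. Their poses are not given: they have to be found in the camera images.
- slicer: Aluminium hand slicer, fixed to the table. Origin on the table under the cassette's place; x along its bed (feed bed, drawn-back pusher to -x, chute to +x), y to the clamp side. Posts at y = -70, +70 mm have facing upright grooves for the cassette in the plane x = 0: 18 mm wide in x, 132 mm apart in y (1 mm play each side), lead-ins on top flare 7 mm and end 105 mm above the seat.
- seat: The slicer's seat bar, fixed between the posts; origin at the middle of its upper face, 35 mm above the table; axes as the slicer's. The cassette's underside stands hard on it when home. A ball plunger in each groove, 22 mm above the seat, drags on the cassette's edges over the last 20 mm with 4 to 12 N, so that it does not fall home by its own weight. Bedding takes 10 to 36 N on the bar itself, over the drag.
- cassette (a point): Centre of the slicing cassette's frame, 57.5 mm above its underside: upright aluminium frame with nine level blades, 16 mm thick (x), 130 mm wide (y), 115 mm high, lower corners bevelled, about 0.35 kg. It stands in either of the stand's two places, its axes along the stand's, and may be fitted either way round.
- cassette_tab (a point): Centre of the slicing cassette's grip tab, a flat block on the middle of its top bar: 16 mm thick (x), 40 mm wide (y), 30 mm high. This point is 130 mm above the cassette's underside (15 mm above its top bar, 15 mm below the tab's top).
- clamp (a point): Fixed mark on the slicer's clamp bracket: y = +108 mm on the slicer, 166 mm above the table, axes as the slicer's. The handle's pivot is up to 8 mm above or below it (the clamp's height, set with jacking screws, differs each time). From the pivot the handle reaches 115 mm in the slicer's y-z plane, outward (+y) and up at 45 degrees when open; its outer 75 mm is a round black grip 18 mm thick.
- clamp_handle (a joint): Handle angle: 0 open (45 degrees up), grows as it is pushed down, 0.83 shut on a hard stop (2.6 degrees below level). A spring acts over centre at 0.775: before, it pushes the handle back open, most near 0.5 (11 to 14 N straight down 70 mm out from the pivot), ever less up to the centre; past it the handle snaps onto the stop and stays. Over 25 N strains it. A linked arm clamps the cassette.
- stand: Fixed steel stand, 150 x 150 mm, with two places 90 mm apart along its x (at x = -45 and +45 mm); origin on the table under its middle. A cassette's underside rests 10 mm above the table between end guides 60 mm high, with 3 mm play.
- dicing (a point): Centre of the dicing cassette (57.5 mm above its underside): same frame, but with criss-cross blades and a round black knob instead of the tab. It stays in the stand's other place.
- tomato_pan: Steel pan of tomatoes, 176 x 108 x 65 mm, origin under its middle. Leave it.
- sauce_bottle: Squeeze bottle, 60 mm across, 195 mm high, origin under its middle. Leave it.
- shaker: Steel shaker with a side handle, 68 mm across, 92 mm high, origin under its middle. Leave it.
- portion_scale: Portion scale, 200 x 190 x 53 mm, origin under its middle. Leave it.
- turner: Turner with a black handle lying on the table. Leave it.
- food_can: Food can, 100 mm across, 115 mm high, origin under its middle. Leave it.
Things that resemble listed ones, but are neither listed nor needed, are in the scene too. What is shaped like the part that bears cassette but yellow is not meant.

How it is judged:
By the outcome, as a careful person would: the job done as asked, in the order asked, and still so for the second after the job is handed in, with the robot touching nothing.
It also fails if it takes over 72 s, if anything falls off the work surface, if the arm or the gripper's body presses on something with over 40 N, if the wrist force passes 120 N, or if a joint passes its speed limit or range.

## Robot

A 7-joint arm with a two-finger parallel gripper is mounted at the origin on the work surface. World frame = base frame: x ahead of the robot, y to its left, z up, the work surface at z = 0. Lengths are in m, angles in degrees, forces in N, time in s.
With the tool pointing down it reaches from about 0.425 to 1.025 m from the base axis. Payload 9.4 kg.
Tool frame: the origin (TCP) lies at the very end of the fingers, on their centre line; the grasp point (between the pads) lies behind it (manip.grip_point_offset is the z of the grasp point in the tool frame, in m); z points along the fingers, y is the line along which they close (so a half turn about z gives the same grasp; the last joint's range is limited). The gripper opens to 93 mm and grips with 3 to 60 N. Pads are 15 mm wide; open, the fingers measure 128 mm over their backs; the gripper's body (75 mm by 188 mm) begins 65 mm behind the grasp point.
Start: joints at [67.569, 34.337, -0.143, 91.639, 0.103, 54.024, -4.572], TCP at [0.224, -0.689, 0.219] pointing down, gripper open.
Joint ranges: [-147.43, 147.43], [-19.82, 112.94], [-74.19, 73.91], [6.32, 146.72], [-59.91, 239.91], [6.04, 106.73], [-150.56, 150.56]. Speed limits (degrees/s): [127.2, 127.2, 172.46, 172.46, 180, 180, 180].

## Interface

Orientations are given as [roll, pitch, yaw] about the fixed x, y, z axes, in that order (R = Rz(yaw) Ry(pitch) Rx(roll)).
In Python, from plant import state, capture, workorder, manip gives the robot as it stands.
- The arm moves only by the tool carry_out, never from a script. Its argument "motion" is a list of rows, each an object of numbers: "x", "y", "z": the shift along the tool's x, y, z in cm; "ax", "ay", "az": the turn, a rotation vector about the tool's x, y, z in degrees; "jaw": the finger opening in cm, from 0 to 9.3. In form: [{"x": .., "y": .., "z": .., "ax": .., "ay": .., "az": .., "jaw": ..}, ...]. A call has 1 to 12 rows; each row shifts and turns the commanded pose from where the row before left it, along the tool's axes as they then stand; what a row does not reach is not made up. A row lasts 1/12 s, in which the tool goes at most 41.7 mm and 7.16 degrees, less where a joint would pass 70% of its speed; a pose out of reach is approached as far as the arm can. A call is refused whole if a number of a shift passes 4.17 or a number of a turn 7.16, either way. A call with a gripper value outside its range is refused whole. The fingers move at their own pace and stop on an object; "newtons" is the grip in N (left out, the last holds). Time passes only in rows, so rows that do not move let the fingers close. It gives the time, the measured TCP pose, the force, the opening and the grip force at its end, in the units of the state.
- state(): the state, without advancing time (a new reading comes with each control period).
- capture(name): name is "side" or "top" or "wrist"; returns a dict with "pixels" (420x560x3 uint8, red, green, blue), "depth" (420x560 float32, m along the optical axis (not along the pixel's ray), 0 where there is no reading), "fx", "fy", "cx", "cy" (pixels), "xyz" and "attitude" of the camera in the world; the wrist camera has in their place "tool_from_camera" (4x4, takes a point from camera to tool coordinates, whose origin is the TCP and whose axes are the flange's). Camera axes: x right, y up, looking along -z (the intrinsics and any distortion apply to the point x, -y, -z); pixel columns grow to the right and rows downward; lengths in m; the calibration is good to about 2 mm. A picture is of the moment at which its call begins: read the wrist's pose just before it.
- workorder.close_job(): hands the job in; it is judged then, once.
The state is a dict: "t": time; "qpos": joint angles; "qvel": joint speeds; "joint_efforts": joint torques, N m; "tcp_pos": TCP position; "eef_rot": TCP orientation; "contact_force": force on the tool from outside, world axes, zero at the start; "torque": the same for the moment, N m; "gripper_width": finger opening in m; "grasp_force": force on a finger pad.
Only numpy, scipy, OpenCV 4.12 (cv2) and the standard library are available. Lean on these libraries where they do the work, as an engineer would, in place of code of your own. Each camera call takes 0.05 s, during which the arm holds its last target. There are 200 camera calls.

## Working session

There is one attempt and no reset: what is moved stays moved. The work goes in short steps, Python scripts to look and compute and a tool call to move; the robot and the scene stay as the last step left them, time stands still between calls to the robot, and variables do not carry over. Pictures are saved under pics/ and viewed, at most 10 in all, crops included, and the job is handed in when it is done.

Besides the shell and the picture viewer there is one more tool, called after "Request:" as name(argument=value, ...), one argument or row to a line, values as JSON. carry_out: Moves the arm, as the interface text tells. Its arguments: {"type":"object","properties":{"motion":{"type":"array","items":{"type":"object","properties":{"x":{"type":"number"},"y":{"type":"number"},"z":{"type":"number"},"ax":{"type":"number"},"ay":{"type":"number"},"az":{"type":"number"},"jaw":{"type":"number"}}}},"newtons":{"type":"number"}},"required":["motion"]}

```bash
ls; mkdir -p pics; cat > h.py <<'E'
import numpy as np, cv2
from scipy.spatial.transform import Rotation as R
from plant import state, capture, workorder, manip
def cam(c,s=None):
    if 'xyz' in c: 
        a=np.array(c['attitude'],float)
        M=a if a.shape==(3,3) else R.from_euler('xyz',a,degrees=True).as_matrix()
        return np.array(c['xyz']),M
    T=np.array(c['tool_from_camera']); Rt=R.from_euler('xyz',s['eef_rot'],degrees=True).as_matrix()
    return np.array(s['tcp_pos'])+Rt@T[:3,3], Rt@T[:3,:3]
def pts(c,s=None):
    o,M=cam(c,s); v,u=np.mgrid[:420,:560]; d=c['depth']
    P=np.stack([(u-c['cx'])/c['fx']*d,-(v-c['cy'])/c['fy']*d,-d],-1)
    return P@M.T+o
def ray(c,u,v,z,s=None):
    o,M=cam(c,s); r=M@np.array([(u-c['cx'])/c['fx'],-(v-c['cy'])/c['fy'],-1]); return o+r*(z-o[2])/r[2]
def save(c,n): cv2.imwrite('pics/'+n,c['pixels'][...,::-1])
E
python3 - <<'E'
from h import *
s=state(); print(s, manip.grip_point_offset)
ims=[]
for n in('top','side'):
    c=capture(n); print({k:v for k,v in c.items() if k not in('pixels','depth')}); save(c,n+'.png'); np.savez(n+'.npz',**c)
E
```

```text
pics
{'t': 0.0, 'qpos': array([67.57045627, 34.3844014 , -0.14518133, 91.67910134,  0.10362559,
       54.02145711, -4.57233703]), 'qvel': array([-0.00588105, -0.05767295,  0.0399852 , -0.09994133,  0.01977528,
       -0.02461975,  0.05676087]), 'joint_efforts': array([ 8.55635590e-04, -7.65066147e+01,  1.49801407e+00, -2.52345657e+01,
       -5.23491658e-02,  1.69727934e-02,  1.51625900e-04]), 'tcp_pos': array([ 0.22429306, -0.6889508 ,  0.21777294]), 'eef_rot': array([-1.79915580e+02,  8.53434173e-03,  1.80380275e+01]), 'contact_force': array([0.1552966 , 0.37589237, 0.18824853]), 'torque': array([-0.0051282 ,  0.0023975 ,  0.00317653]), 'grasp_force': 0.0, 'gripper_width': 0.0928213035751129} -0.0188
{'fx': 448.50698093875565, 'fy': 448.50698093875565, 'cx': 284.32439138581066, 'cy': 203.96850557834077, 'xyz': array([ 0.41217455, -0.03180792,  1.35379537]), 'attitude': array([  5.18728409,  -0.14931485, -91.01033155])}
{'fx': 449.7456536189112, 'fy': 449.7456536189112, 'cx': 283.4197583045892, 'cy': 214.3554666507863, 'xyz': array([0.10544819, 0.88916045, 0.9355415 ]), 'attitude': array([  50.90366753,   -0.65432932, -155.09034587])}
```

View pics/top.png

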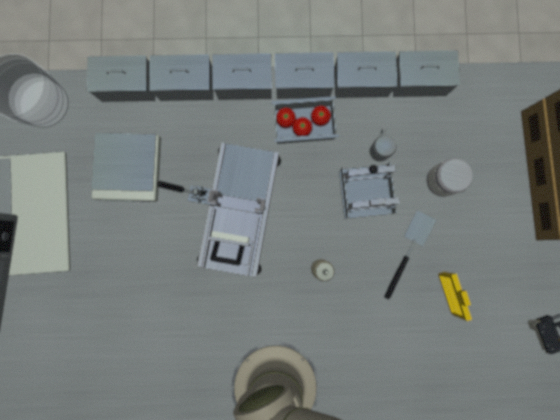

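View pics/side.png

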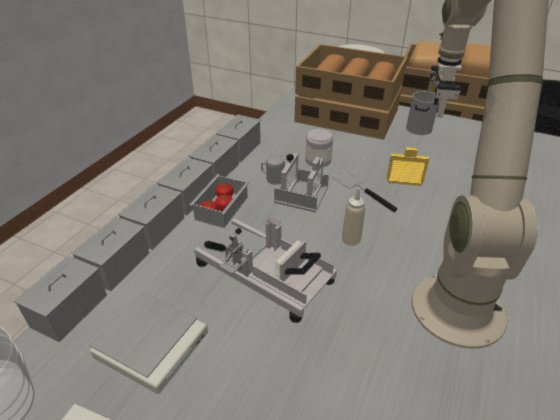

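The top view shows the slicer at about (240,210) with its clamp handle at (172,186), so the slicer's +y points to image left. The stand is at (369,190), with a black knob at (374,169) and the other cassette at (370,205). The yellow look-alike is at (456,296). In the side view the stand is at (303,185) and the clamp handle at (215,246).

```bash
python3 - <<'E'
from h import *
t=dict(np.load('top.npz'));s=dict(np.load('side.npz'))
a=cv2.resize(t['pixels'][145:235,325:425],(400,360),interpolation=3);b=cv2.resize(s['pixels'][135:225,255:355],(400,360),interpolation=3)
cv2.imwrite('pics/crop1.png',np.hstack([a,b])[...,::-1])
P=pts(t)
for n,(u0,u1,v0,v1) in dict(stand=(335,402,155,222),slicer=(190,285,140,280)).items():
    q=P[v0:v1,u0:u1]; 
    for lo,hi in((.06,.11),(.11,.13),(.13,.145),(.145,.2)):
        m=(q[...,2]>lo)&(q[...,2]<hi); k=q[m]
        if len(k)>8:
            r=cv2.minAreaRect((k[:,:2]*1000).astype(np.float32)); print(n,lo,len(k),k.mean(0).round(3),np.round(r[0],1),np.round(r[1],1),round(r[2],1))
E
```

```text
stand 0.06 239 [ 0.593 -0.279  0.073] [ 581.4 -284.1] [169.7 144.4] 4.5
stand 0.11 434 [ 0.574 -0.281  0.125] [ 570.  -284.3] [106.2 131.2] 4.8
stand 0.13 32 [ 0.558 -0.28   0.134] [ 568.6 -282.2] [107.1 115.5] 1.1
stand 0.145 166 [ 0.563 -0.284  0.155] [ 571.7 -282.4] [110.   40.3] 6.7
slicer 0.06 942 [0.426 0.117 0.075] [544.6 115.5] [224.9 406. ] 77.0
slicer 0.11 567 [0.467 0.139 0.123] [468.2 141. ] [208.6 194.1] 78.0
slicer 0.13 442 [0.449 0.115 0.135] [463.6 123.4] [178.6 190.9] 78.7
slicer 0.145 87 [0.553 0.193 0.17 ] [554.3 188.7] [48.  28.5] 79.8
```

View pics/crop1.png

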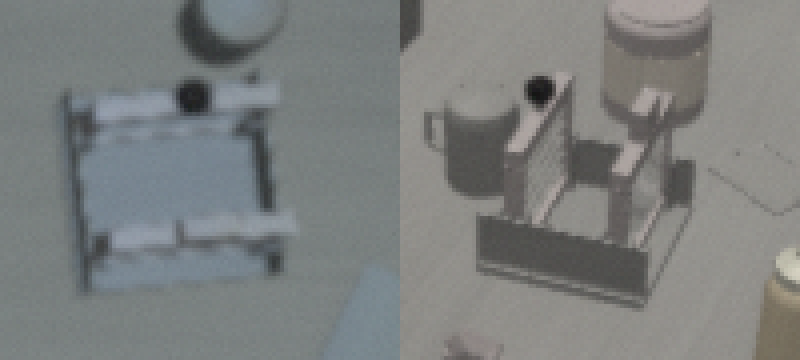

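Candidates: the cassette at top (374,169) has a round black knob, so it is the dicing one. The cassette at top (371,203), side (325,160), has the flat metal tab, so it is the slicing one. The yellow one at (456,296) is excluded. I'll measure the tab, then confirm from the wrist camera.

```bash
python3 - <<'E'
from h import *
t=dict(np.load('top.npz'));s=dict(np.load('side.npz'))
for n,c in(('top',t),('side',s)):
    P=pts(c); k=P[(abs(P[...,0]-.525)<.03)&(abs(P[...,1]+.283)<.09)&(P[...,2]>.1)]
    for lo,hi in((.11,.137),(.143,.17)):
        q=k[(k[:,2]>lo)&(k[:,2]<hi)]
        if len(q)>5:
            r=cv2.minAreaRect((q[:,:2]*1000).astype(np.float32)); print(n,lo,len(q),q.mean(0).round(4),np.median(q[:,2]),np.round(r[0],1),np.round(r[1],1),round(r[2],1))
    # posts / slicer tall parts
    k=P[(abs(P[...,0]-.52)<.2)&(abs(P[...,1]-.15)<.2)&(P[...,2]>.14)]
    print(len(k))
    if n=='side':
        h=P[(abs(P[...,0]-.53)<.12)&(abs(P[...,1]-.25)<.1)&(P[...,2]>.15)&(c['pixels'].max(-1)<60)]
        print('handle',len(h),h.min(0),h.max(0),h.mean(0))
E
```

```text
top 0.11 210 [ 0.524  -0.2852  0.1253] 0.12557802068464208 [ 525.1 -288.3] [ 16.3 130.8] 4.7
top 0.143 95 [ 0.5246 -0.287   0.1556] 0.15590341838012045 [ 524.9 -287.8] [15.8 40.5] 5.0
1325
side 0.11 132 [ 0.5205 -0.2685  0.1227] 0.12356995297657636 [ 524.1 -285.7] [ 17.1 135.4] 4.2
side 0.143 53 [ 0.5235 -0.2814  0.1521] 0.15285525816403112 [ 525.  -284.5] [17.2 44.8] 3.2
505
handle 152 [0.53907568 0.17183553 0.15690172] [0.57548566 0.28557616 0.24346599] [0.56041003 0.2493508  0.21774818]
```

Request:
carry_out(
  motion=[
    {"x": 4, "y": -1, "z": -2, "az": -6},
    {"x": 3.8, "y": -1.5, "z": -2, "az": -6},
    {"x": 3.5, "y": -2, "z": -2, "az": -6},
    {"x": 3.5, "y": -2, "z": -2, "az": -6},
    {"x": 3.5, "y": -2, "az": -6},
    {"x": 3.5, "y": -2, "az": -6},
    {"x": 3.5, "y": -2, "az": -6},
  ],
)

```text
invalid input at $.motion[0]: expected keys x, y, z, ax, ay, az, jaw
```

Request:
carry_out(
  motion=[
    {"x": 0, "y": 0, "z": -1, "ax": 0, "ay": 0, "az": -7, "jaw": 9.3},
    {"x": 0, "y": 0, "z": -1, "ax": 0, "ay": 0, "az": -7, "jaw": 9.3},
    {"x": 0, "y": 0, "z": -1, "ax": 0, "ay": 0, "az": -7, "jaw": 9.3},
    {"x": 0, "y": 0, "z": -1, "ax": 0, "ay": 0, "az": -7, "jaw": 9.3},
    {"x": 0, "y": 0, "z": -1, "ax": 0, "ay": 0, "az": -7, "jaw": 9.3},
    {"x": 0, "y": 0, "z": -1, "ax": 0, "ay": 0, "az": -7, "jaw": 9.3},
    {"x": 0, "y": 0, "z": -1, "ax": 0, "ay": 0, "az": -7, "jaw": 9.3},
    {"x": 0, "y": 0, "z": -1, "ax": 0, "ay": 0, "az": -7, "jaw": 9.3},
    {"x": 0, "y": 0, "z": -1, "ax": 0, "ay": 0, "az": -7, "jaw": 9.3},
    {"x": 0, "y": 0, "z": 0, "ax": 0, "ay": 0, "az": -7, "jaw": 9.3},
    {"x": 0, "y": 0, "z": 0, "ax": 0, "ay": 0, "az": -7, "jaw": 9.3},
    {"x": 0, "y": 0, "z": 0, "ax": 0, "ay": 0, "az": 0, "jaw": 9.3},
  ],
)

```text
t: 1.1
tcp_pos: [0.2241, -0.6893, 0.3082]
eef_rot: [-180.0, -0.0, 95.3]
contact_force: [-0.1, -0.5, 0.2]
gripper_width: 0.0931
grasp_force: 0.0
```

Request:
carry_out(
  motion=[
    {"x": 2.5, "y": 2.2, "z": 0, "ax": 0, "ay": 0, "az": 0, "jaw": 9.3},
    {"x": 2.5, "y": 2.2, "z": 0, "ax": 0, "ay": 0, "az": 0, "jaw": 9.3},
    {"x": 2.5, "y": 2.2, "z": 0, "ax": 0, "ay": 0, "az": 0, "jaw": 9.3},
    {"x": 2.5, "y": 2.2, "z": 0, "ax": 0, "ay": 0, "az": 0, "jaw": 9.3},
    {"x": 2.5, "y": 2.2, "z": 0, "ax": 0, "ay": 0, "az": 0, "jaw": 9.3},
    {"x": 2.5, "y": 2.2, "z": 0, "ax": 0, "ay": 0, "az": 0, "jaw": 9.3},
    {"x": 2.5, "y": 2.2, "z": 0, "ax": 0, "ay": 0, "az": 0, "jaw": 9.3},
    {"x": 2.5, "y": 2.2, "z": 0, "ax": 0, "ay": 0, "az": 0, "jaw": 9.3},
    {"x": 2.5, "y": 2.2, "z": 0, "ax": 0, "ay": 0, "az": 0, "jaw": 9.3},
    {"x": 2.5, "y": 2.2, "z": 0, "ax": 0, "ay": 0, "az": 0, "jaw": 9.3},
    {"x": 2.5, "y": 2.2, "z": 0, "ax": 0, "ay": 0, "az": 0, "jaw": 9.3},
    {"x": 0, "y": 0, "z": 0, "ax": 0, "ay": 0, "az": 0, "jaw": 9.3},
  ],
)

```text
t: 2.1
tcp_pos: [0.4459, -0.3876, 0.3089]
eef_rot: [179.8, -0.1, 95.3]
contact_force: [0.6, 0.8, 0.1]
gripper_width: 0.0931
grasp_force: 0.0
```

Request:
carry_out(
  motion=[
    {"x": 2.3, "y": 2.2, "z": 0, "ax": 0, "ay": 0, "az": 0, "jaw": 9.3},
    {"x": 2.3, "y": 2.2, "z": 0, "ax": 0, "ay": 0, "az": 0, "jaw": 9.3},
    {"x": 2.3, "y": 2.2, "z": 0, "ax": 0, "ay": 0, "az": 0, "jaw": 9.3},
    {"x": 2.3, "y": 2.2, "z": 0, "ax": 0, "ay": 0, "az": 0, "jaw": 9.3},
    {"x": 0, "y": 0, "z": 0, "ax": 0, "ay": 0, "az": 0, "jaw": 9.3},
    {"x": 0, "y": 0, "z": 0, "ax": 0, "ay": 0, "az": 0, "jaw": 9.3},
  ],
)

```text
t: 2.6
tcp_pos: [0.5219, -0.293, 0.3083]
eef_rot: [-180.0, -0.0, 95.1]
contact_force: [-1.0, -0.3, -0.2]
gripper_width: 0.0936
grasp_force: 0.0
```

```bash
python3 - <<'E'
from h import *
s=state(); c=capture('wrist'); save(c,'w1.png'); P=pts(c,s); print(s['tcp_pos'],s['eef_rot'],c['tool_from_camera'])
for lo,hi in((.11,.137),(.143,.17)):
    k=P[(abs(P[...,0]-.525)<.03)&(abs(P[...,1]+.283)<.09)&(P[...,2]>lo)&(P[...,2]<hi)]
    if len(k)>5:
        r=cv2.minAreaRect((k[:,:2]*1000).astype(np.float32)); print(len(k),np.median(k[:,2]),np.round(r[0],1),np.round(r[1],1),round(r[2],1))
E
```

```text
[ 0.52193087 -0.29297806  0.30834034] [-1.79995664e+02 -4.70268393e-02  9.50615377e+01] [[ 1.37624944e-04  9.64050074e-01  2.65720599e-01  7.37024080e-02]
 [ 9.99999906e-01 -2.42034326e-04  3.60183892e-04 -2.82792061e-05]
 [ 4.11548813e-04  2.65720524e-01 -9.64050016e-01 -1.66601785e-01]
 [ 0.00000000e+00  0.00000000e+00  0.00000000e+00  1.00000000e+00]]
1375 0.12543716484140705 [ 524.5 -287.2] [ 15.6 128.7] 4.9
763 0.15533640054995335 [ 524.7 -286.9] [15.5 40.1] 5.0
```

View pics/w1.png

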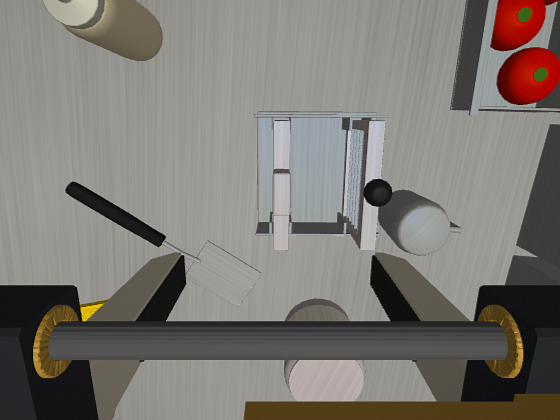

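The wrist view shows the flat-tab cassette at (281,193) and the knob of the dicing cassette at (377,192). The target is confirmed.

Request:
carry_out(
  motion=[
    {"x": 0.57, "y": 0.33, "z": 1, "ax": 0, "ay": 0, "az": 0, "jaw": 5},
    {"x": 0, "y": 0, "z": 3.3, "ax": 0, "ay": 0, "az": 0, "jaw": 5},
    {"x": 0, "y": 0, "z": 3.3, "ax": 0, "ay": 0, "az": 0, "jaw": 5},
    {"x": 0, "y": 0, "z": 2, "ax": 0, "ay": 0, "az": 0, "jaw": 5},
    {"x": 0, "y": 0, "z": 2, "ax": 0, "ay": 0, "az": 0, "jaw": 5},
    {"x": 0, "y": 0, "z": 2, "ax": 0, "ay": 0, "az": 0, "jaw": 5},
    {"x": 0, "y": 0, "z": 2, "ax": 0, "ay": 0, "az": 0, "jaw": 5},
    {"x": 0, "y": 0, "z": 1.5, "ax": 0, "ay": 0, "az": 0, "jaw": 5},
    {"x": 0, "y": 0, "z": 1, "ax": 0, "ay": 0, "az": 0, "jaw": 5},
    {"x": 0, "y": 0, "z": 0.5, "ax": 0, "ay": 0, "az": 0, "jaw": 5},
    {"x": 0, "y": 0, "z": 0, "ax": 0, "ay": 0, "az": 0, "jaw": 5},
    {"x": 0, "y": 0, "z": 0, "ax": 0, "ay": 0, "az": 0, "jaw": 5},
  ],
)

```text
t: 3.65
tcp_pos: [0.5237, -0.2892, 0.1228]
eef_rot: [180.0, 0.0, 95.0]
contact_force: [0.4, -0.8, 0.3]
gripper_width: 0.0501
grasp_force: 0.0
```

Request:
carry_out(
  motion=[
    {"x": 0, "y": 0, "z": 0, "ax": 0, "ay": 0, "az": 0, "jaw": 1},
    {"x": 0, "y": 0, "z": 0, "ax": 0, "ay": 0, "az": 0, "jaw": 1},
    {"x": 0, "y": 0, "z": 0, "ax": 0, "ay": 0, "az": 0, "jaw": 1},
    {"x": 0, "y": 0, "z": 0, "ax": 0, "ay": 0, "az": 0, "jaw": 1},
    {"x": 0, "y": 0, "z": 0, "ax": 0, "ay": 0, "az": 0, "jaw": 1},
    {"x": 0, "y": 0, "z": 0, "ax": 0, "ay": 0, "az": 0, "jaw": 1},
    {"x": 0, "y": 0, "z": 0, "ax": 0, "ay": 0, "az": 0, "jaw": 1},
    {"x": 0, "y": 0, "z": 0, "ax": 0, "ay": 0, "az": 0, "jaw": 1},
  ],
  newtons=50,
)

```text
t: 4.32
tcp_pos: [0.5239, -0.2889, 0.1228]
eef_rot: [180.0, 0.0, 95.0]
contact_force: [-0.5, -0.3, 2.4]
gripper_width: 0.0157
grasp_force: 50.0
```

Request:
carry_out(
  motion=[
    {"x": 0, "y": 0, "z": -0.5, "ax": 0, "ay": 0, "az": 0, "jaw": 1},
    {"x": 0, "y": 0, "z": -1, "ax": 0, "ay": 0, "az": 0, "jaw": 1},
    {"x": 0, "y": 0, "z": -1.5, "ax": 0, "ay": 0, "az": 0, "jaw": 1},
    {"x": 0, "y": 0, "z": -2, "ax": 0, "ay": 0, "az": 0, "jaw": 1},
    {"x": 0, "y": 0, "z": -2, "ax": 0, "ay": 0, "az": 0, "jaw": 1},
    {"x": 0, "y": 0, "z": -2, "ax": 0, "ay": 0, "az": 0, "jaw": 1},
    {"x": 0, "y": 0, "z": -2, "ax": 0, "ay": 0, "az": 0, "jaw": 1},
    {"x": 0, "y": 0, "z": -2, "ax": 0, "ay": 0, "az": 0, "jaw": 1},
    {"x": 0, "y": 0, "z": -2, "ax": 0, "ay": 0, "az": 0, "jaw": 1},
    {"x": 0, "y": 0, "z": -2, "ax": 0, "ay": 0, "az": 0, "jaw": 1},
    {"x": 0, "y": 0, "z": -1, "ax": 0, "ay": 0, "az": 0, "jaw": 1},
    {"x": 0, "y": 0, "z": 0, "ax": 0, "ay": 0, "az": 0, "jaw": 1},
  ],
)

```text
t: 5.32
tcp_pos: [0.5246, -0.289, 0.3052]
eef_rot: [179.8, 0.1, 95.0]
contact_force: [0.7, 0.7, -2.6]
gripper_width: 0.0154
grasp_force: 50.0
```

Request:
carry_out(
  motion=[
    {"x": 1, "y": 0, "z": 0, "ax": 0, "ay": 0, "az": 2, "jaw": 1},
    {"x": 2, "y": 0, "z": 0, "ax": 0, "ay": 0, "az": 2, "jaw": 1},
    {"x": 2.5, "y": 0, "z": 0, "ax": 0, "ay": 0, "az": 2, "jaw": 1},
    {"x": 2.5, "y": 0, "z": 0, "ax": 0, "ay": 0, "az": 2, "jaw": 1},
    {"x": 2.5, "y": 0, "z": 0, "ax": 0, "ay": 0, "az": 2, "jaw": 1},
    {"x": 2.5, "y": 0, "z": 0, "ax": 0, "ay": 0, "az": 2, "jaw": 1},
    {"x": 2.5, "y": 0, "z": 0, "ax": 0, "ay": 0, "az": 2, "jaw": 1},
    {"x": 2.5, "y": 0, "z": 0, "ax": 0, "ay": 0, "az": 2, "jaw": 1},
    {"x": 2, "y": 0, "z": 0, "ax": 0, "ay": 0, "az": 1, "jaw": 1},
    {"x": 1, "y": 0, "z": 0, "ax": 0, "ay": 0, "az": 0, "jaw": 1},
    {"x": 0, "y": 0, "z": 0, "ax": 0, "ay": 0, "az": 0, "jaw": 1},
    {"x": 0, "y": 0, "z": 0, "ax": 0, "ay": 0, "az": 0, "jaw": 1},
  ],
)

```text
t: 6.32
tcp_pos: [0.5377, -0.0807, 0.3019]
eef_rot: [-179.9, 0.0, 78.1]
contact_force: [0.7, -0.8, -3.9]
gripper_width: 0.016
grasp_force: 50.0
```

```bash
python3 - <<'E'
from h import *
s=state(); c=capture('wrist'); save(c,'w2.png'); P=pts(c,s); print(s['tcp_pos'],s['eef_rot'],s['contact_force'],s['torque'],s['gripper_width'])
np.savez('w2.npz',P=P,tcp=s['tcp_pos'],rot=s['eef_rot'],**c)
E
```

```text
[ 0.53767477 -0.08066522  0.30191904] [-1.79931481e+02  3.72469523e-02  7.81065598e+01] [ 0.73296439 -0.78795828 -3.91543215] [-0.11929328 -0.03508668 -0.03551567] 0.01597635169334554
```

View pics/w2.png

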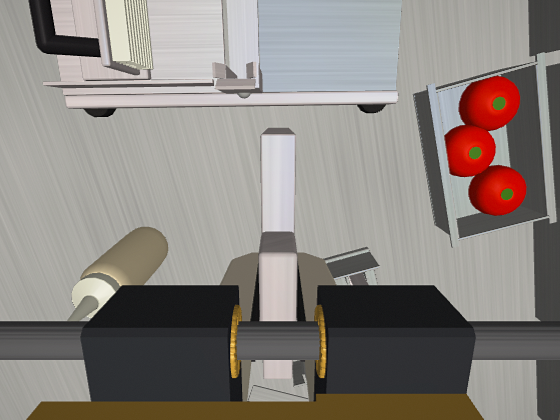

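The cassette hangs level with its top bar end at (278,133). The near post groove shows at (236,75), and the bed runs parallel to the image rows. I'll measure the bar and both posts, using this view and the top view.

```bash
python3 - <<'E'
from h import *
d=dict(np.load('w2.npz')); P=d['P']; tcp=d['tcp']; Rt=R.from_euler('xyz',d['rot'],degrees=True).as_matrix()
T=(P-tcp)@Rt  # tool coords
v,u=np.mgrid[:420,:560]
m=(v<232)&(v>130)&(u>255)&(u<300)&(abs(T[...,2])<.02); k=T[m]; r=cv2.minAreaRect((k[:,:2]*1000).astype(np.float32)); print('bar tool mm',r,np.median(k[:,2]),'x far',np.percentile(k[:,0],[99,100]), 'ymid', np.median(k[:,1]))
t=dict(np.load('top.npz')); Q=pts(t)
for n,X in(('top',Q),('w',P)):
  yaw=np.radians(-12); e=np.array([np.cos(yaw),np.sin(yaw)]); f=np.array([-e[1],e[0]])
  m=(abs(X[...,0]-.5)<.25)&(abs(X[...,1]-.14)<.2)&(X[...,2]>.12)&(X[...,2]<.2)
  mm=np.uint8(m); nl,lab,st,ce=cv2.connectedComponentsWithStats(mm)
  for i in range(1,nl):
    if st[i,4]>15:
      k=X[lab==i]; r=cv2.minAreaRect((k[:,:2]*1000).astype(np.float32)); print(n,st[i],k.mean(0).round(3),np.round(r[0],1),np.round(r[1],1),round(r[2],1),k[:,2].max().round(3))
im=np.vstack([cv2.resize(t['pixels'][140:230,150:290],(840//2*1,270),interpolation=3)]); cv2.imwrite('pics/crop2.png',im[...,::-1])
E
```

```text
bar tool mm ((43.34074783325195, -0.10889816284179688), (46.253387451171875, 16.004863739013672), 0.08391138911247253) -0.0026618769787657218 x far [0.06641524 0.06646808] ymid 7.914226564199985e-05
top [177 185  15   8  47] [0.56  0.222 0.188] [563. 225.] [31.8 16.1] 88.0 0.2
top [190 185  29  19 288] [0.55  0.179 0.14 ] [553.2 180.7] [68.9 44.5] 78.4 0.199
top [255 197  10  16  86] [0.523 0.03  0.134] [523.6  31.2] [21.1 39.9] 78.3 0.144
top [209 230  40  16 335] [0.434 0.114 0.13 ] [434.1 114.5] [108.5  23.9] 78.9 0.14
top [210 250  32  15 234] [0.378 0.125 0.13 ] [381.2 125. ] [85.3 33.2] 84.6 0.138
w [  28    0   52   55 1466] [0.375 0.102 0.129] [377.6 104.6] [42.4 32.8] 84.1 0.136
w [  93    0   41   69 2162] [0.429 0.089 0.13 ] [428.4  88.6] [54.4 24.4] 79.0 0.137
w [212  62  47  28 895] [0.523 0.031 0.135] [523.1  32.4] [21.8 40.1] 79.0 0.143
```

Request:
carry_out(
  motion=[
    {"x": 1.5, "y": -0.8, "z": 0, "ax": 0, "ay": 0, "az": 0, "jaw": 1},
    {"x": 2, "y": -0.8, "z": 0, "ax": 0, "ay": 0, "az": 0, "jaw": 1},
    {"x": 2, "y": -0.8, "z": 0, "ax": 0, "ay": 0, "az": 0, "jaw": 1},
    {"x": 2, "y": -0.8, "z": 0, "ax": 0, "ay": 0, "az": 0, "jaw": 1},
    {"x": 1.5, "y": 0, "z": 0, "ax": 0, "ay": 0, "az": 0, "jaw": 1},
    {"x": 0, "y": 0, "z": 0, "ax": 0, "ay": 0, "az": 0, "jaw": 1},
    {"x": 0, "y": 0, "z": 0, "ax": 0, "ay": 0, "az": 0, "jaw": 1},
  ],
)

```text
t: 6.95
tcp_pos: [0.5254, 0.0134, 0.3024]
eef_rot: [-180.0, 0.0, 78.0]
contact_force: [0.2, -1.4, -3.2]
gripper_width: 0.0157
grasp_force: 50.0
```

```bash
python3 - <<'E'
from h import *
s=state(); c=capture('wrist'); save(c,'w3.png'); P=pts(c,s); print(s['tcp_pos'],s['eef_rot'],s['contact_force'])
np.savez('w3.npz',P=P,tcp=s['tcp_pos'],rot=s['eef_rot'],**c)
E
```

```text
[0.5254224  0.01342686 0.30240917] [-1.79987592e+02  3.68492574e-02  7.80203104e+01] [ 0.18567852 -1.40517561 -3.18392559]
```

View pics/w3.png

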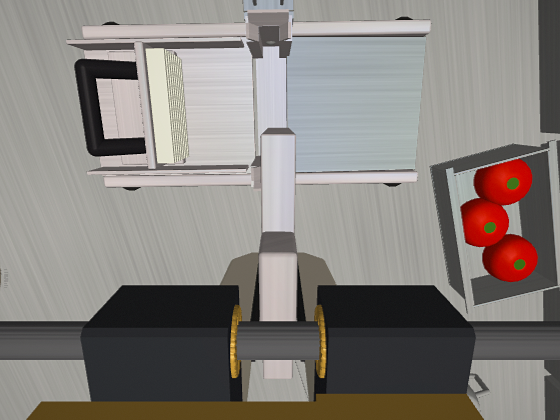

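The wrist view shows both posts: the far groove at (269,45) and the near post at (256,170), partly hidden by the bar. I'll fit yaw from the rails and centre from the posts and groove.

```bash
python3 - <<'E'
from h import *
d=dict(np.load('w3.npz')); P=d['P']; t=dict(np.load('top.npz')); Q=pts(t); w2=np.load('w2.npz')['P']
v,u=np.mgrid[:420,:560]
# rails/bed: yaw by minAreaRect of all slicer points z .02-.08
for n,X in(('w3',P),('top',Q)):
  m=(abs(X[...,0]-.48)<.3)&(abs(X[...,1]-.11)<.2)&(X[...,2]>.02)&(X[...,2]<.1)
  if n=='w3': m&=(v<195)
  nl,lab,st,ce=cv2.connectedComponentsWithStats(np.uint8(m)); i=1+st[1:,4].argmax(); k=X[lab==i]
  r=cv2.minAreaRect((k[:,:2]*1000).astype(np.float32)); print(n,st[i],np.round(r[0],1),np.round(r[1],1),round(r[2],2))
  # seat bar / bed edge at chute: 
yaw=np.radians(-11.5); e=np.array([np.cos(yaw),np.sin(yaw)]); f=np.array([-e[1],e[0]])
O=np.array([.523,.0324])+70*1e-3*f; print('guess O',O)
for n,X in(('w3',P),('top',Q),('w2',w2)):
  q=np.stack([(X[...,:2]-O)@e,(X[...,:2]-O)@f,X[...,2]],-1)
  for nm,a,b in(('near',-.1,-.055),('far',.055,.1)):
    for lo,hi in((.125,.133),(.134,.146)):
      k=q[(abs(q[...,0])<.035)&(q[...,1]>a)&(q[...,1]<b)&(q[...,2]>lo)&(q[...,2]<hi)&(v<230)]
      if len(k)>10: print(n,nm,lo,len(k),(k.min(0)*1000).round(1),(k.max(0)*1000).round(1))
  if n=='w3':
    np.save('q3.npy',q)
    c=(q[0:70,240:300]*1000).round(0)
    for r in (20,30,38,42,46,50,54,60): print(r,[(int(a),int(b),int(z)) for a,b,z in c[r,::4]])
E
```

```text
w3 [   66    17   365   174 41470] [521.1  98.4] [192.4 371.9] 78.93
top [ 197  142   84  134 6380] [522.5  97. ] [191.2 372.6] 79.11
guess O [0.53695576 0.10099473]
w3 near 0.125 67 [-20.2 -78.8 126.6] [-10.4 -59.2 132.9]
w3 near 0.134 166 [-18.6 -80.6 134.1] [-10.4 -59.1 142.2]
w3 far 0.125 308 [-21.   55.1 125. ] [ 18.7  79.6 133. ]
w3 far 0.134 580 [-19.2  55.  134. ] [ 17.5  78.5 143.1]
20 [(-37, 95, 0), (-32, 95, 1), (-18, 64, 134), (-14, 64, 134), (-11, 64, 135), (-8, 64, 134), (-4, 64, 135), (-1, 64, 134), (2, 64, 134), (6, 64, 133), (9, 64, 134), (13, 64, 133), (16, 64, 133), (20, 69, 110), (29, 95, 0)]
30 [(-32, 74, 53), (-28, 74, 53), (-17, 55, 141), (-14, 56, 135), (-11, 57, 129), (-9, 61, 114), (-5, 61, 114), (-2, 61, 113), (2, 61, 110), (6, 61, 112), (9, 57, 131), (12, 56, 137), (16, 55, 141), (22, 73, 53), (27, 73, 52)]
38 [(-29, 59, 87), (-29, 66, 52), (-18, 49, 140), (-15, 50, 137), (-12, 51, 131), (-10, 59, 89), (-6, 61, 78), (-2, 61, 78), (2, 61, 76), (6, 61, 77), (9, 51, 130), (12, 50, 136), (16, 49, 139), (22, 66, 49), (27, 66, 50)]
42 [(-30, 57, 81), (-29, 62, 5
[... 711 characters left out ...]
 (-11, 49, 61), (-8, 53, 36), (-4, 53, 35), (1, 53, 36), (5, 53, 35), (10, 49, 59), (14, 49, 58), (18, 49, 58), (23, 50, 49), (27, 51, 48)]
60 [(-33, 44, 54), (-29, 45, 51), (-25, 44, 52), (-24, 52, -1), (-17, 47, 35), (-13, 47, 33), (-8, 47, 36), (-4, 46, 37), (1, 46, 38), (5, 46, 35), (10, 46, 36), (14, 46, 37), (18, 44, 50), (23, 44, 49), (27, 44, 49)]
top near 0.125 30 [-19.  -78.4 125.5] [ 20.8 -60.5 132.5]
top near 0.134 47 [-17.2 -81.7 134.1] [ 19.4 -61.6 143.7]
top far 0.125 55 [-22.3  55.2 125.1] [ 21.1  99.8 132.9]
top far 0.134 40 [-18.1  55.7 134.1] [ 18.4  96.8 144.1]
w2 near 0.125 303 [-19.9 -79.2 125.7] [ 20. -59. 133.]
w2 near 0.134 543 [-18.9 -81.  134. ] [ 18.8 -59.  143. ]
```

Request:
carry_out(
  motion=[
    {"x": 0, "y": 0, "z": 0, "ax": 0, "ay": 0, "az": -1, "jaw": 1},
    {"x": 1, "y": -0.1, "z": 0, "ax": 0, "ay": 0, "az": 0, "jaw": 1},
    {"x": 1.5, "y": -0.1, "z": 0, "ax": 0, "ay": 0, "az": 0, "jaw": 1},
    {"x": 2, "y": -0.1, "z": 0, "ax": 0, "ay": 0, "az": 0, "jaw": 1},
    {"x": 1.7, "y": -0.1, "z": 0, "ax": 0, "ay": 0, "az": 0, "jaw": 1},
    {"x": 1.5, "y": -0.1, "z": 0, "ax": 0, "ay": 0, "az": 0, "jaw": 1},
    {"x": 0.48, "y": -0.09, "z": 0, "ax": 0, "ay": 0, "az": 0, "jaw": 1},
    {"x": 0, "y": 0, "z": 1.5, "ax": 0, "ay": 0, "az": 0, "jaw": 1},
    {"x": 0, "y": 0, "z": 1.5, "ax": 0, "ay": 0, "az": 0, "jaw": 1},
    {"x": 0, "y": 0, "z": 1, "ax": 0, "ay": 0, "az": 0, "jaw": 1},
    {"x": 0, "y": 0, "z": 0, "ax": 0, "ay": 0, "az": 0, "jaw": 1},
    {"x": 0, "y": 0, "z": 0, "ax": 0, "ay": 0, "az": 0, "jaw": 1},
  ],
)

```text
t: 8.0
tcp_pos: [0.535, 0.0955, 0.2623]
eef_rot: [-179.9, 0.0, 79.0]
contact_force: [-0.7, 0.4, -3.0]
gripper_width: 0.016
grasp_force: 50.0
```

```bash
python3 - <<'E'
from h import *
s=state(); c=capture('wrist'); save(c,'w4.png'); P=pts(c,s); print(s['tcp_pos'],s['eef_rot'],s['contact_force'])
yaw=np.radians(-11); e=np.array([np.cos(yaw),np.sin(yaw)]); f=np.array([-e[1],e[0]]); O=np.array([.5355,.0962])
q=np.stack([(P[...,:2]-O)@e,(P[...,:2]-O)@f,P[...,2]],-1)*1000
print('tcp in slicer',(s['tcp_pos'][:2]-O)@e*1000,(s['tcp_pos'][:2]-O)@f*1000)
np.savez('w4.npz',q=q)
# bar far end
k=q[(abs(q[...,0])<12)&(q[...,1]>20)&(q[...,1]<90)&(abs(q[...,2]-s['tcp_pos'][2]*1000-2)<8)]
print('bar',np.percentile(k,[1,50,99],axis=0).round(1))
for lo in range(125,144,3):
    k=q[(abs(q[...,0])<30)&(q[...,1]>50)&(q[...,1]<90)&(abs(q[...,2]-lo)<1.5)]
    if len(k)>5: print('post',lo,len(k),k.min(0).round(1),k.max(0).round(1))
E
```

```text
[0.5350253  0.09548741 0.26233513] [-1.79936988e+02  2.74648427e-02  7.90061565e+01] [-0.70150725  0.41119356 -2.98017065]
tcp in slicer -0.3300121488950939 -0.7900709991380697
bar [[ -8.3  20.3 263. ]
 [ -0.3  43.5 265. ]
 [  7.4  65.4 270.3]]
post 125 34 [-20.7  79.6 123.5] [ 21.5  89.7 125.4]
post 128 123 [-19.9  56.7 127. ] [ 20.2  73.3 129.5]
post 131 113 [-18.9  60.  129.5] [ 20.   89.2 132.5]
post 134 122 [-16.2  59.4 132.5] [ 17.1  87.6 135.5]
post 137 154 [-16.9  54.  135.5] [ 18.7  83.  138.5]
post 140 300 [-18.5  54.3 138.6] [ 18.6  82.9 141.5]
post 143 34 [-16.8  54.4 141.6] [ 17.7  87.9 143.6]
```

View pics/w4.png

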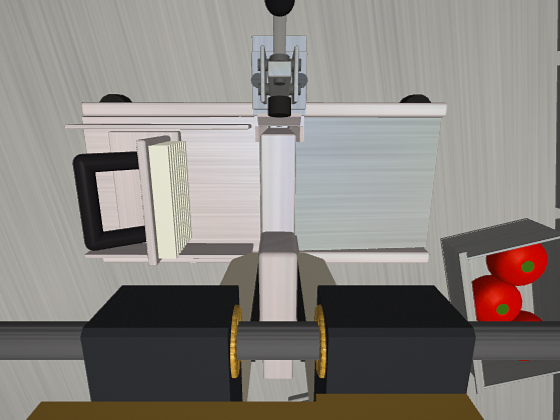

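The view shows the cassette bar aligned between the posts with its end at (279,133). The clamp's black bumper sits beyond it at (279,105). Now lowering in stages.

Request:
carry_out(
  motion=[
    {"x": -0.04, "y": 0.06, "z": 0.5, "ax": 0, "ay": 0, "az": 0, "jaw": 1},
    {"x": 0, "y": 0, "z": 0.5, "ax": 0, "ay": 0, "az": 0, "jaw": 1},
    {"x": 0, "y": 0, "z": 0.5, "ax": 0, "ay": 0, "az": 0, "jaw": 1},
    {"x": 0, "y": 0, "z": 0.5, "ax": 0, "ay": 0, "az": 0, "jaw": 1},
    {"x": 0, "y": 0, "z": 0.5, "ax": 0, "ay": 0, "az": 0, "jaw": 1},
    {"x": 0, "y": 0, "z": 0, "ax": 0, "ay": 0, "az": 0, "jaw": 1},
  ],
)

```text
t: 8.55
tcp_pos: [0.5351, 0.0953, 0.2365]
eef_rot: [-179.9, 0.0, 79.0]
contact_force: [-0.8, -0.3, -2.2]
gripper_width: 0.016
grasp_force: 50.0
```

```bash
python3 - <<'E'
from h import *
q=np.load('w4.npz')['q']
for r,c in((105,279),(90,279),(70,279),(60,265),(8,279)): print(r,c,q[r,c].round(0))
k=q[(abs(q[...,0])<40)&(q[...,1]>68)&(q[...,1]<100)&(q[...,2]>150)]; print(k.min(0),k.max(0))
E
```

```text
105 279 [  0.  79. 210.]
90 279 [  0.  90. 174.]
70 279 [  0.  99. 205.]
60 265 [ -9. 110. 164.]
8 279 [  0. 133. 197.]
[-14.4686843   72.98770018 150.5301992 ] [ 15.16045209  99.99731878 428.901406  ]
```

Request:
carry_out(
  motion=[
    {"x": 0, "y": 0, "z": 0.5, "ax": 0, "ay": 0, "az": 0, "jaw": 1},
    {"x": 0, "y": 0, "z": 0.7, "ax": 0, "ay": 0, "az": 0, "jaw": 1},
    {"x": 0, "y": 0, "z": 0.8, "ax": 0, "ay": 0, "az": 0, "jaw": 1},
    {"x": 0, "y": 0, "z": 0.8, "ax": 0, "ay": 0, "az": 0, "jaw": 1},
    {"x": 0, "y": 0, "z": 0.8, "ax": 0, "ay": 0, "az": 0, "jaw": 1},
    {"x": 0, "y": 0, "z": 0.8, "ax": 0, "ay": 0, "az": 0, "jaw": 1},
    {"x": 0, "y": 0, "z": 0.8, "ax": 0, "ay": 0, "az": 0, "jaw": 1},
    {"x": 0, "y": 0, "z": 0.6, "ax": 0, "ay": 0, "az": 0, "jaw": 1},
    {"x": 0, "y": 0, "z": 0.3, "ax": 0, "ay": 0, "az": 0, "jaw": 1},
    {"x": 0, "y": 0, "z": 0, "ax": 0, "ay": 0, "az": 0, "jaw": 1},
  ],
)

```text
t: 9.38
tcp_pos: [0.5353, 0.0955, 0.1758]
eef_rot: [-179.9, 0.0, 79.1]
contact_force: [-0.9, -0.4, -2.5]
gripper_width: 0.0157
grasp_force: 50.0
```

Request:
carry_out(
  motion=[
    {"x": 0, "y": 0, "z": 0.4, "ax": 0, "ay": 0, "az": 0, "jaw": 1},
    {"x": 0, "y": 0, "z": 0.4, "ax": 0, "ay": 0, "az": 0, "jaw": 1},
    {"x": 0, "y": 0, "z": 0.4, "ax": 0, "ay": 0, "az": 0, "jaw": 1},
    {"x": 0, "y": 0, "z": 0.4, "ax": 0, "ay": 0, "az": 0, "jaw": 1},
    {"x": 0, "y": 0, "z": 0.4, "ax": 0, "ay": 0, "az": 0, "jaw": 1},
    {"x": 0, "y": 0, "z": 0.3, "ax": 0, "ay": 0, "az": 0, "jaw": 1},
    {"x": 0, "y": 0, "z": 0, "ax": 0, "ay": 0, "az": 0, "jaw": 1},
  ],
)

```text
t: 9.97
tcp_pos: [0.5356, 0.0952, 0.153]
eef_rot: [-180.0, 0.0, 79.0]
contact_force: [0.4, -0.7, -3.6]
gripper_width: 0.0157
grasp_force: 50.0
```

Request:
carry_out(
  motion=[
    {"x": 0, "y": 0, "z": 0.1, "ax": 0, "ay": 0, "az": 0, "jaw": 1},
    {"x": 0, "y": 0, "z": 0.1, "ax": 0, "ay": 0, "az": 0, "jaw": 1},
    {"x": 0, "y": 0, "z": 0, "ax": 0, "ay": 0, "az": 0, "jaw": 1},
  ],
)

```text
t: 10.22
tcp_pos: [0.5357, 0.0953, 0.1516]
eef_rot: [180.0, 0.0, 79.0]
contact_force: [-0.3, -1.3, -2.6]
gripper_width: 0.0155
grasp_force: 50.0
```

Request:
carry_out(
  motion=[
    {"x": 0, "y": 0, "z": 0.1, "ax": 0, "ay": 0, "az": 0, "jaw": 1},
    {"x": 0, "y": 0, "z": 0.1, "ax": 0, "ay": 0, "az": 0, "jaw": 1},
  ],
)

```text
t: 10.38
tcp_pos: [0.5358, 0.0955, 0.1498]
eef_rot: [180.0, -0.0, 79.0]
contact_force: [0.1, -2.0, 1.9]
gripper_width: 0.0161
grasp_force: 50.0
```

Request:
carry_out(
  motion=[
    {"x": 0, "y": 0, "z": 0.1, "ax": 0, "ay": 0, "az": 0, "jaw": 1},
  ],
)

```text
t: 10.47
tcp_pos: [0.5358, 0.0955, 0.1487]
eef_rot: [180.0, -0.0, 79.0]
contact_force: [-0.3, -2.4, 2.9]
gripper_width: 0.0156
grasp_force: 50.0
```

Request:
carry_out(
  motion=[
    {"x": 0, "y": 0, "z": 0.05, "ax": 0, "ay": 0, "az": 0, "jaw": 1},
  ],
)

```text
t: 10.55
tcp_pos: [0.5358, 0.0955, 0.1481]
eef_rot: [180.0, -0.0, 79.0]
contact_force: [-0.7, -1.2, 2.0]
gripper_width: 0.0158
grasp_force: 50.0
```

Drag shows while it moves (about 5 N over the weight), and home is near.

Request:
carry_out(
  motion=[
    {"x": 0, "y": 0, "z": 0.05, "ax": 0, "ay": 0, "az": 0, "jaw": 1},
  ],
)

```text
t: 10.63
tcp_pos: [0.5359, 0.0954, 0.1478]
eef_rot: [180.0, 0.0, 79.0]
contact_force: [-1.7, -4.6, 11.4]
gripper_width: 0.0157
grasp_force: 50.0
```

Request:
carry_out(
  motion=[
    {"x": 0, "y": 0, "z": 0.05, "ax": 0, "ay": 0, "az": 0, "jaw": 1},
  ],
)

```text
t: 10.72
tcp_pos: [0.536, 0.0953, 0.1478]
eef_rot: [180.0, 0.0, 79.0]
contact_force: [-3.0, -4.5, 16.8]
gripper_width: 0.0155
grasp_force: 50.0
```

Request:
carry_out(
  motion=[
    {"x": 0, "y": 0, "z": 0.05, "ax": 0, "ay": 0, "az": 0, "jaw": 1},
  ],
)

```text
t: 10.8
tcp_pos: [0.536, 0.0953, 0.1477]
eef_rot: [179.9, 0.0, 79.0]
contact_force: [-3.8, -4.5, 23.8]
gripper_width: 0.0159
grasp_force: 50.0
```

Request:
carry_out(
  motion=[
    {"x": 0, "y": 0, "z": 0, "ax": 0, "ay": 0, "az": 0, "jaw": 1},
  ],
)

```text
t: 10.88
tcp_pos: [0.5359, 0.0953, 0.1477]
eef_rot: [179.9, 0.0, 79.0]
contact_force: [-3.3, -3.0, 15.5]
gripper_width: 0.0155
grasp_force: 50.0
```

Request:
carry_out(
  motion=[
    {"x": 0, "y": 0, "z": -0.15, "ax": 0, "ay": 0, "az": 0, "jaw": 1},
    {"x": 0, "y": 0, "z": 0, "ax": 0, "ay": 0, "az": 0, "jaw": 4},
    {"x": 0, "y": 0, "z": 0, "ax": 0, "ay": 0, "az": 0, "jaw": 4},
    {"x": 0, "y": 0, "z": 0, "ax": 0, "ay": 0, "az": 0, "jaw": 4},
    {"x": 0, "y": 0, "z": 0, "ax": 0, "ay": 0, "az": 0, "jaw": 4},
  ],
)

```text
t: 11.3
tcp_pos: [0.5357, 0.0959, 0.148]
eef_rot: [-180.0, -0.0, 79.1]
contact_force: [-0.8, 0.5, 0.2]
gripper_width: 0.037
grasp_force: 0.0
```

Request:
carry_out(
  motion=[
    {"x": 0, "y": 0, "z": -1, "ax": 0, "ay": 0, "az": 0, "jaw": 4},
    {"x": 0, "y": 0, "z": -2, "ax": 0, "ay": 0, "az": 0, "jaw": 4},
    {"x": 0, "y": 0, "z": -3, "ax": 0, "ay": 0, "az": 0, "jaw": 4},
    {"x": 0, "y": 0, "z": -4, "ax": 0, "ay": 0, "az": 0, "jaw": 2},
    {"x": 0, "y": 0, "z": -4, "ax": 0, "ay": 0, "az": 0, "jaw": 0},
    {"x": 0, "y": 0, "z": -3, "ax": 0, "ay": 0, "az": 0, "jaw": 0},
    {"x": 0, "y": 0, "z": -1, "ax": 0, "ay": 0, "az": 0, "jaw": 0},
    {"x": 0, "y": 0, "z": 0, "ax": 0, "ay": 0, "az": 0, "jaw": 0},
    {"x": 0, "y": 0, "z": 0, "ax": 0, "ay": 0, "az": 0, "jaw": 0},
  ],
)

```text
t: 12.05
tcp_pos: [0.5354, 0.0953, 0.328]
eef_rot: [180.0, 0.0, 79.0]
contact_force: [0.1, -0.5, 0.0]
gripper_width: 0.0043
grasp_force: 0.0
```

```bash
python3 - <<'E'
from h import *
s=state(); c=capture('wrist'); save(c,'w5.png'); d=capture('side')
yaw=np.radians(-11); e=np.array([np.cos(yaw),np.sin(yaw)]); f=np.array([-e[1],e[0]]); O=np.array([.5355,.0962])
print(s['tcp_pos'],s['eef_rot'],s['gripper_width'],s['contact_force'])
for n,c,s in(('wrist',c,s),('side',d,None)):
    P=pts(c,s); q=np.stack([(P[...,:2]-O)@e,(P[...,:2]-O)@f,P[...,2]],-1)*1000
    if n=='wrist':
        k=q[(abs(q[...,0])<6)&(abs(q[...,1])<19)&(abs(q[...,2]-180)<15)]; print('tab top',len(k),np.median(k,0)) if len(k) else 0
        k=q[(abs(q[...,0])<5)&(abs(q[...,1]-45)<15)&(abs(q[...,2]-150)<15)]; print('bar top',len(k),np.median(k,0)) if len(k) else 0
    m=(abs(q[...,0])<12)&(q[...,1]>134)&(q[...,1]<215)&(q[...,2]>150)&(c['pixels'].max(-1)<70)
    k=q[m]; print(n,len(k))
    if len(k)<20: continue
    print(k.min(0).round(1),k.max(0).round(1),'xmid',k[:,0].mean())
    # upper profile: max of perpendicular (z-y)/sqrt2
    p=(k[:,2]-k[:,1])/np.sqrt(2); print('perp pct',np.percentile(p,[1,10,50,90,99]).round(1),'along max',((k[:,2]+k[:,1])/np.sqrt(2)).max())
E
```

```text
[0.53539866 0.09531067 0.3280488 ] [1.79974094e+02 5.75583349e-03 7.90300600e+01] 0.004262418945770414 [ 0.13507359 -0.5173769   0.04013642]
tab top 555 [  0.29331857   1.50493083 180.76200319]
bar top 341 [  0.27864904  46.04567954 150.74936429]
wrist 763
[ -8.2 134.  192.5] [  9.1 152.4 215.8] xmid 0.4001791671570866
perp pct [38.8 41.1 44.4 45.7 46.7] along max 258.85534513068546
side 137
[-10.1 136.7 187.6] [  5.9 193.2 243.8] xmid -4.91193706009943
perp pct [29.7 31.7 37.9 43.5 44.5] along max 305.110198103901
```

View pics/w5.png

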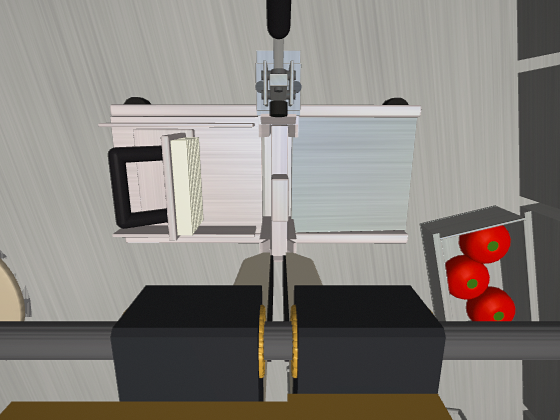

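The cassette is home: its bar top reads 150.7 mm against 150 expected. The open handle's grip is at (279,15), and its axis puts the pivot at about z = 160 mm. Now moving over the handle with closed fingers.

Request:
carry_out(
  motion=[
    {"x": 1.5, "y": 0, "z": 0, "ax": 0, "ay": 0, "az": 0, "jaw": 0},
    {"x": 2.5, "y": 0, "z": 0, "ax": 0, "ay": 0, "az": 0, "jaw": 0},
    {"x": 3, "y": 0, "z": 0, "ax": 0, "ay": 0, "az": 0, "jaw": 0},
    {"x": 3, "y": 0, "z": 0, "ax": 0, "ay": 0, "az": 0, "jaw": 0},
    {"x": 3, "y": 0, "z": 0, "ax": 0, "ay": 0, "az": 0, "jaw": 0},
    {"x": 1.5, "y": 0, "z": 2, "ax": 0, "ay": 0, "az": 0, "jaw": 0},
    {"x": 0.7, "y": 0, "z": 2, "ax": 0, "ay": 0, "az": 0, "jaw": 0},
    {"x": 0, "y": 0, "z": 2, "ax": 0, "ay": 0, "az": 0, "jaw": 0},
    {"x": 0, "y": 0, "z": 1.5, "ax": 0, "ay": 0, "az": 0, "jaw": 0},
    {"x": 0, "y": 0, "z": 1, "ax": 0, "ay": 0, "az": 0, "jaw": 0},
    {"x": 0, "y": 0, "z": 0.5, "ax": 0, "ay": 0, "az": 0, "jaw": 0},
    {"x": 0, "y": 0, "z": 0, "ax": 0, "ay": 0, "az": 0, "jaw": 0},
  ],
)

```text
t: 13.15
tcp_pos: [0.5639, 0.2443, 0.2363]
eef_rot: [-179.8, 0.1, 79.0]
contact_force: [-0.6, -0.8, -0.9]
gripper_width: 0.0006
grasp_force: 0.0
```

Request:
carry_out(
  motion=[
    {"x": 0, "y": 0, "z": 0.3, "ax": 0, "ay": 0, "az": 0, "jaw": 0},
    {"x": 0, "y": 0, "z": 0.3, "ax": 0, "ay": 0, "az": 0, "jaw": 0},
  ],
)

```text
t: 13.32
tcp_pos: [0.565, 0.2449, 0.2327]
eef_rot: [179.9, -0.0, 79.0]
contact_force: [-0.6, 0.3, 0.1]
gripper_width: -0.0
grasp_force: 0.0
```

Request:
carry_out(
  motion=[
    {"x": 0, "y": 0, "z": 0.2, "ax": 0, "ay": 0, "az": 0, "jaw": 0},
    {"x": 0, "y": 0, "z": 0.2, "ax": 0, "ay": 0, "az": 0, "jaw": 0},
  ],
)

```text
t: 13.48
tcp_pos: [0.5648, 0.2447, 0.2285]
eef_rot: [180.0, -0.0, 79.0]
contact_force: [0.2, -0.6, 0.5]
gripper_width: 0.0002
grasp_force: 0.0
```

Request:
carry_out(
  motion=[
    {"x": 0, "y": 0, "z": 0.2, "ax": 0, "ay": 0, "az": 0, "jaw": 0},
    {"x": 0, "y": 0, "z": 0.2, "ax": 0, "ay": 0, "az": 0, "jaw": 0},
  ],
)

```text
t: 13.65
tcp_pos: [0.5647, 0.2447, 0.2242]
eef_rot: [180.0, -0.0, 79.0]
contact_force: [-0.2, -0.3, -0.8]
gripper_width: 0.0001
grasp_force: 0.0
```

Request:
carry_out(
  motion=[
    {"x": 0.1, "y": 0, "z": 0.2, "ax": 0, "ay": 0, "az": 0, "jaw": 0},
    {"x": 0.2, "y": 0, "z": 0.2, "ax": 0, "ay": 0, "az": 0, "jaw": 0},
  ],
)

```text
t: 13.82
tcp_pos: [0.5653, 0.2475, 0.2201]
eef_rot: [180.0, 0.0, 79.0]
contact_force: [-0.8, -0.6, 2.0]
gripper_width: 0.0004
grasp_force: 0.9
```

Request:
carry_out(
  motion=[
    {"x": 0.3, "y": 0, "z": 0.3, "ax": 0, "ay": 0, "az": 0, "jaw": 0},
    {"x": 0.3, "y": 0, "z": 0.3, "ax": 0, "ay": 0, "az": 0, "jaw": 0},
  ],
)

```text
t: 13.98
tcp_pos: [0.5665, 0.2536, 0.2141]
eef_rot: [180.0, 0.0, 79.0]
contact_force: [-1.0, -2.7, 4.1]
gripper_width: 0.0008
grasp_force: 2.2
```

Request:
carry_out(
  motion=[
    {"x": 0.3, "y": 0, "z": 0.3, "ax": 0, "ay": 0, "az": 0, "jaw": 0},
    {"x": 0.25, "y": 0, "z": 0.3, "ax": 0, "ay": 0, "az": 0, "jaw": 0},
  ],
)

```text
t: 14.15
tcp_pos: [0.5675, 0.2587, 0.2079]
eef_rot: [180.0, 0.1, 79.0]
contact_force: [-1.1, -4.3, 5.3]
gripper_width: 0.0007
grasp_force: 3.4
```

Request:
carry_out(
  motion=[
    {"x": 0.25, "y": 0, "z": 0.4, "ax": 0, "ay": 0, "az": 0, "jaw": 0},
    {"x": 0.2, "y": 0, "z": 0.3, "ax": 0, "ay": 0, "az": 0, "jaw": 0},
  ],
)

```text
t: 14.32
tcp_pos: [0.5683, 0.2632, 0.201]
eef_rot: [180.0, 0.0, 79.0]
contact_force: [-0.7, -5.3, 7.7]
gripper_width: 0.0007
grasp_force: 4.5
```

Request:
carry_out(
  motion=[
    {"x": 0.1, "y": 0, "z": 0.3, "ax": 0, "ay": 0, "az": 0, "jaw": 0},
    {"x": 0.1, "y": 0, "z": 0.4, "ax": 0, "ay": 0, "az": 0, "jaw": 0},
  ],
)

```text
t: 14.48
tcp_pos: [0.569, 0.2662, 0.1947]
eef_rot: [179.9, -0.1, 79.0]
contact_force: [-1.4, -0.8, 11.7]
gripper_width: 0.0007
grasp_force: 5.6
```

Request:
carry_out(
  motion=[
    {"x": 0.1, "y": 0, "z": 0.4, "ax": 0, "ay": 0, "az": 0, "jaw": 0},
    {"x": 0.1, "y": 0, "z": 0.4, "ax": 0, "ay": 0, "az": 0, "jaw": 0},
  ],
)

```text
t: 14.65
tcp_pos: [0.5697, 0.2692, 0.1872]
eef_rot: [179.9, -0.2, 79.1]
contact_force: [-0.4, 0.3, 13.0]
gripper_width: 0.0002
grasp_force: 6.3
```

Request:
carry_out(
  motion=[
    {"x": 0.05, "y": 0, "z": 0.3, "ax": 0, "ay": 0, "az": 0, "jaw": 0},
    {"x": 0.05, "y": 0, "z": 0.3, "ax": 0, "ay": 0, "az": 0, "jaw": 0},
  ],
)

```text
t: 14.82
tcp_pos: [0.57, 0.271, 0.1814]
eef_rot: [179.9, -0.3, 79.1]
contact_force: [0.4, 2.2, 12.7]
gripper_width: 0.0005
grasp_force: 5.9
```

Request:
carry_out(
  motion=[
    {"x": 0, "y": 0, "z": 0.25, "ax": 0, "ay": 0, "az": 0, "jaw": 0},
    {"x": 0, "y": 0, "z": 0.25, "ax": 0, "ay": 0, "az": 0, "jaw": 0},
  ],
)

```text
t: 14.98
tcp_pos: [0.5702, 0.2721, 0.1768]
eef_rot: [179.8, -0.4, 79.1]
contact_force: [0.1, 5.3, 12.3]
gripper_width: 0.0004
grasp_force: 5.9
```

Request:
carry_out(
  motion=[
    {"x": 0, "y": 0, "z": 0.2, "ax": 0, "ay": 0, "az": 0, "jaw": 0},
  ],
)

```text
t: 15.07
tcp_pos: [0.5703, 0.2724, 0.1747]
eef_rot: [179.8, -0.4, 79.1]
contact_force: [-0.2, 5.2, 10.2]
gripper_width: 0.0003
grasp_force: 5.1
```

Request:
carry_out(
  motion=[
    {"x": 0, "y": 0, "z": 0.15, "ax": 0, "ay": 0, "az": 0, "jaw": 0},
  ],
)

```text
t: 15.15
tcp_pos: [0.5703, 0.2725, 0.1731]
eef_rot: [179.8, -0.4, 79.1]
contact_force: [0.7, 5.2, 8.2]
gripper_width: 0.0004
grasp_force: 4.2
```

Force is falling as it nears the centre. I'll continue in small steps.

Request:
carry_out(
  motion=[
    {"x": 0, "y": 0, "z": 0.15, "ax": 0, "ay": 0, "az": 0, "jaw": 0},
  ],
)

```text
t: 15.23
tcp_pos: [0.5702, 0.2723, 0.1715]
eef_rot: [179.9, -0.4, 79.1]
contact_force: [1.0, 5.7, 7.4]
gripper_width: 0.0007
grasp_force: 3.2
```

Request:
carry_out(
  motion=[
    {"x": 0, "y": 0, "z": 0.1, "ax": 0, "ay": 0, "az": 0, "jaw": 0},
  ],
)

```text
t: 15.32
tcp_pos: [0.57, 0.2716, 0.17]
eef_rot: [179.9, -0.3, 79.1]
contact_force: [1.2, 3.0, 4.4]
gripper_width: 0.0006
grasp_force: 2.2
```

Request:
carry_out(
  motion=[
    {"x": 0, "y": 0, "z": 0.1, "ax": 0, "ay": 0, "az": 0, "jaw": 0},
  ],
)

```text
t: 15.4
tcp_pos: [0.5697, 0.2707, 0.1686]
eef_rot: [179.9, -0.2, 79.1]
contact_force: [0.8, 2.5, 1.9]
gripper_width: 0.0005
grasp_force: 1.2
```

Request:
carry_out(
  motion=[
    {"x": 0, "y": 0, "z": 0.08, "ax": 0, "ay": 0, "az": 0, "jaw": 0},
  ],
)

```text
t: 15.48
tcp_pos: [0.5691, 0.2692, 0.1671]
eef_rot: [-180.0, -0.1, 79.1]
contact_force: [0.5, -0.2, 1.1]
gripper_width: 0.0005
grasp_force: 0.0
```

Request:
carry_out(
  motion=[
    {"x": 0, "y": 0, "z": 0.05, "ax": 0, "ay": 0, "az": 0, "jaw": 0},
  ],
)

```text
t: 15.57
tcp_pos: [0.5687, 0.268, 0.1661]
eef_rot: [-179.9, 0.1, 79.0]
contact_force: [0.1, 0.3, 0.5]
gripper_width: 0.0007
grasp_force: 0.0
```

Request:
carry_out(
  motion=[
    {"x": 0, "y": 0, "z": 0, "ax": 0, "ay": 0, "az": 0, "jaw": 0},
    {"x": 0, "y": 0, "z": 0, "ax": 0, "ay": 0, "az": 0, "jaw": 0},
  ],
)

```text
t: 15.73
tcp_pos: [0.5688, 0.2677, 0.1663]
eef_rot: [-180.0, 0.1, 79.0]
contact_force: [0.3, -0.5, -0.0]
gripper_width: 0.0007
grasp_force: 0.0
```

Request:
carry_out(
  motion=[
    {"x": 0, "y": 0, "z": -0.5, "ax": 0, "ay": 0, "az": 0, "jaw": 0},
    {"x": 0, "y": 0, "z": -2, "ax": 0, "ay": 0, "az": 0, "jaw": 0},
    {"x": 0, "y": 0, "z": -3, "ax": 0, "ay": 0, "az": 0, "jaw": 0},
    {"x": 0, "y": 0, "z": -4, "ax": 0, "ay": 0, "az": 0, "jaw": 0},
    {"x": -2, "y": 0, "z": -3, "ax": 0, "ay": 0, "az": 0, "jaw": 0},
    {"x": -4, "y": 0, "z": -1, "ax": 0, "ay": 0, "az": 0, "jaw": 0},
    {"x": -4, "y": 0, "z": 0, "ax": 0, "ay": 0, "az": 0, "jaw": 0},
    {"x": -4, "y": 0, "z": 0, "ax": 0, "ay": 0, "az": 0, "jaw": 0},
    {"x": -3, "y": 0, "z": 0, "ax": 0, "ay": 0, "az": 0, "jaw": 0},
    {"x": -2, "y": 0, "z": 0, "ax": 0, "ay": 0, "az": 0, "jaw": 0},
    {"x": 0, "y": 0, "z": 0, "ax": 0, "ay": 0, "az": 0, "jaw": 0},
    {"x": 0, "y": 0, "z": 0, "ax": 0, "ay": 0, "az": 0, "jaw": 0},
  ],
)

```text
t: 16.73
tcp_pos: [0.5329, 0.0805, 0.3023]
eef_rot: [180.0, 0.0, 78.9]
contact_force: [-0.5, -0.1, -0.4]
gripper_width: 0.0005
grasp_force: 0.0
```

```bash
python3 - <<'E'
from h import *
s=state(); c=capture('wrist'); d=capture('side'); print(s['tcp_pos'],s['contact_force'])
yaw=np.radians(-11); e=np.array([np.cos(yaw),np.sin(yaw)]); f=np.array([-e[1],e[0]]); O=np.array([.5355,.0962])
P=pts(c,s); q=np.stack([(P[...,:2]-O)@e,(P[...,:2]-O)@f,P[...,2]],-1)*1000
for y in (35,45,150,170,190,210):
    k=q[(abs(q[...,0])<4)&(abs(q[...,1]-y)<4)&(q[...,2]>120)&(q[...,2]<260)]; print(y,len(k),np.median(k,0).round(1) if len(k) else '')
cv2.imwrite('pics/fin.png',np.hstack([cv2.resize(c['pixels'],(400,300)),cv2.resize(d['pixels'][180:330,160:360],(400,300))])[...,::-1])
E
```

```text
[0.53292853 0.08054022 0.30230182] [-0.5062455  -0.07709361 -0.44068863]
35 81 [-1.000e-01  3.480e+01  1.506e+02]
45 80 [ -0.   45.3 159.9]
150 0 
170 0 
190 0 
210 0
```

View pics/fin.png

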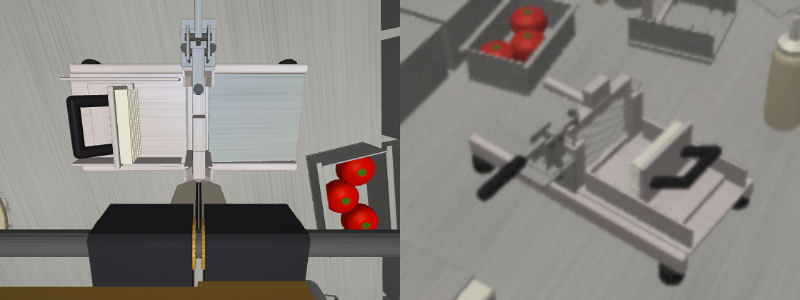

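The handle lies level at (500,180) in the side crop. The clamp's bumper bears on the cassette's top bar, which still reads home height (150.6 mm). The arm is clear, so I'm handing in.

```bash
python3 -c "
from plant import workorder; print(workorder.close_job())"
```

```text
the job is handed in; nothing more can be done
None
```

The slicing cassette is bedded on its seat (push peaked at about 24 N at the wrist, settling to about 16 N), the toggle clamp is over centre and shut, the arm is clear, and the job is handed in at about 17 s.

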